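# Wedge the splash guard shut

## Robot

A 6-joint arm with a two-finger parallel gripper is mounted at the origin on a cart in front of the work surface, level with it; the furniture and walls round the work are solid. World frame = base frame: x ahead of the robot, y to its left, z up, the work surface at z = 0. Lengths are in m, angles in rad, forces in N, time in s.
With the tool pointing down it reaches from about 0.375 to 0.975 m from the base axis. Payload 3.8 kg.
Tool frame: the origin (TCP) lies midway between the tips of the shut fingers; the grasp point (between the pads) lies 19 mm behind it (bot.grip_point_offset is the z of the grasp point in the tool frame, in m); z points along the fingers, y is the line along which they close (so a half turn about z gives the same grasp; the last joint's range is limited). The gripper opens to 85 mm and grips with 20 to 120 N. Pads are 22 mm wide; open, the fingers measure 114 mm over their backs; the gripper's body (76 mm by 85 mm) begins 54 mm behind the grasp point. The pads swing forward as they close: fully open they stand 13 mm farther back than shut.
Start: joints at [-1.362, 0.264, 1.604, -0, 1.274, -0.037], TCP at [0.164, -0.655, 0.231] pointing down, gripper open.
Joint ranges: [-2.63, 2.63], [-0.94, 2.18], [0.31, 2.57], [-1.31, 4.45], [0, 2.66], [-2.55, 2.55]. Speed limits (rad/s): [2.57, 2.57, 3.14, 3.14, 3.14, 3.14].

## Interface

Orientations are given as a rotation vector (axis times angle).
In Python, from workcell import sensors, optics, order, bot gives the robot as it stands.
- The arm moves only by the tool play_rows, never from a script. Its argument "commands" is a list of rows, each a list of 6 numbers: the shift along the tool's x, y, z in cm, then the turn, a rotation vector about the tool's x, y, z in rad. In form: [[dx, dy, dz, wx, wy, wz], ...]. A call has 1 to 5 rows; each row shifts and turns the commanded pose from where the row before left it, along the tool's axes as they then stand; what a row does not reach is not made up. A row lasts 1/12 s, in which the tool goes at most 41.7 mm and 7.16 degrees, less where a joint would pass 70% of its speed; a pose out of reach is approached as far as the arm can. A call with a gripper value outside its range is refused whole. "grip" is the closure, from 0 (fully open) to 1 (shut), set as the call begins (left out, the last holds). The fingers move at their own pace and stop on an object; "force" is the grip in N (left out, the last holds). Time passes only in rows, so rows that do not move let the fingers close. It gives the time, the measured TCP pose, the force, the opening and the grip force at its end, in the units of the state.
- sensors.read_state(): the state, without advancing time (a new reading comes with each control period).
- optics.read_camera(name): name is "side" or "top" or "wrist"; returns the picture (480x640x3 uint8, red, green, blue); there is no depth.
- optics.camera_info(name): a dict with "mtx" (3x3 intrinsics, pixels), "R" (3x3) and "t" (3): a world point X has camera coordinates R X + t. Camera axes: x right, y down, z forward; pixel columns grow to the right and rows downward; lengths in m; the calibration is good to about 2 mm. A picture is of the moment at which its call begins: read the wrist's pose just before it. camera_info takes no time and is no camera call; for the wrist camera it gives the pose at the moment of the call.
- order.finish_job(): hands the job in; it is judged then, once.
The state is a dict: "time": time; "q": joint angles; "joint_vel": joint speeds; "joint_torque": joint torques, N m; "tool_pos": TCP position; "tcp_rot": TCP orientation; "wrist_force": force on the tool from outside, world axes, zero at the start; "torque": the same for the moment, N m; "width": opening from 0.0 (shut) to 1.0 (fully open); "grip_force": force on a finger pad.
Only numpy, scipy, OpenCV 4.12 (cv2) and the standard library are available. Lean on these libraries where they do the work, as an engineer would, in place of code of your own. Each camera call takes 0.05 s, during which the arm holds its last target. There are 200 camera calls.

## Task

The hinged splash guard in front of the cooker stands ajar. Get it fully shut against its post and jam it there: push the taller of the two rubber wedges, flat on the table and thin end first, under the guard's lower edge from the robot's side until it is tight, and let go. Leave the low wedge where it lies: it is too thin to jam.

Things in the scene. Friction and masses are not known exactly. Their poses are not given: they have to be found in the camera images.
- guard (a joint): Opening of the splash guard, rad: 0 fully shut (stop at the right post), positive as its free right end swings toward the robot. Upright hinge at its left (+y) end, light friction (0.05 N m): it stays where it is left.
- guard_edge (a point): Point on the lower front edge of the guard, 18 mm above the table (the gap), 130 mm along it from the hinge axis. Metal panel 220 wide, 100 high, 10 thick. Axes turn with it: x through it, away from the robot; y along it to the hinge; z up. Here the hinge axis is at (0.005, 0.130), the panel runs from y = 0.122 to -0.098. Fixed posts, 144 high, foot discs 52 wide, just outside or behind both ends.
- wedge_heel (a point): Centre of the tall wedge's heel, 23 mm up. Grey rubber, 150 long, 36 wide, 120 g; x points to its tip, z up. Heel block 40 long, 36 wide, 46 high: grip it across the width. Ramp 32 high at x = 0.020, falling straight to 5 at the tip, x = 0.130. It jams under the shut guard with the heel centre about 75 mm before the guard's face; pushed in with 10 to 20 N it holds by friction.
- low_wedge_heel (a point): Centre of the low wedge's heel, 13 mm up: same outline and rubber as the tall wedge, 150 x 36 mm, but only 26 mm high at the heel and 12 mm at the top of the ramp. Bystander, to be left alone.

How it is judged:
At the end, for the whole second after the job is handed in: The guard is shut (within 0.08 rad) and the tall wedge is jammed under its lower edge from the robot's side, lying flat (within 0.15 rad) with its heel centre 50 to 100 mm in front of the guard's front face, at rest and still pressing on the guard with more than 2 N after it has been let go (value of joint guard below 0.08 rad and contact force between wedge and guard above 2 N and x of wedge_heel in the frame of guard_edge between -0.1 and -0.05 m and angle between wedge_heel's own z axis and vertical below 0.15 rad and linear speed of wedge below 0.02 m/s); the robot touches nothing.
It fails at once if the low wedge is moved by more than 30 mm (distance of low_wedge_heel from where it was at the start of the episode above 0.03 m).
It also fails if it takes over 56 s, if anything falls off the work surface, if the arm or the gripper's body presses on something with over 40 N, if the wrist force passes 120 N, or if a joint passes its speed limit or range.

## Working session

There is one attempt and no reset: what is moved stays moved. The work goes in short steps, Python scripts to look and compute and a tool call to move; the robot and the scene stay as the last step left them, time stands still between calls to the robot, and variables do not carry over. Pictures are saved under pics/ and viewed, at most 10 in all, crops included, and the job is handed in when it is done.

Besides the shell and the picture viewer there is one more tool, called after "Emit:" as name(argument=value, ...), one argument or row to a line, values as JSON. play_rows: Moves the arm, as the interface text tells. Its arguments: {"type":"object","properties":{"commands":{"type":"array","items":{"type":"array","items":{"type":"number"}}},"grip":{"type":"number"},"force":{"type":"number"}},"required":["commands"]}

```bash
mkdir -p pics; cat > h.py <<'E'
import numpy as np, cv2
from scipy.spatial.transform import Rotation as Ro
from workcell import sensors, optics, order, bot
def ray(ci,u,v,z):
    R,t=np.array(ci["R"]),np.array(ci["t"]); c=-R.T@t
    d=R.T@np.linalg.inv(np.array(ci["mtx"]))@np.array([u,v,1.]); return c+d*(z-c[2])/d[2]
def proj(ci,X):
    p=np.array(ci["mtx"])@(np.array(ci["R"])@np.array(X)+np.array(ci["t"])); return p[:2]/p[2]
E
python3 - <<'E'
from h import *
s=sensors.read_state(); print(s, bot.grip_point_offset)
for n in("top","side"):
    cv2.imwrite(f"pics/{n}0.png",optics.read_camera(n)[:,:,::-1])
    ci=optics.camera_info(n); print(n,ci, -np.array(ci["R"]).T@ci["t"])
E
```

```text
{'time': 0.0, 'q': array([-1.36189415e+00,  2.64771922e-01,  1.60540159e+00,  2.53419582e-05,
        1.27372542e+00, -3.68704034e-02]), 'joint_vel': array([ 1.71102812e-04, -1.55994808e-04, -9.49758700e-04, -2.01684585e-05,
       -1.42447567e-03,  6.21493327e-04]), 'joint_torque': array([ 8.66474602e-04, -5.15110946e+01, -3.67315185e+01,  4.90043453e-05,
        1.29310833e-02,  1.72426212e-05]), 'tool_pos': array([ 0.16410066, -0.65397137,  0.22993451]), 'tcp_rot': array([-3.11562076e+00, -3.84794246e-01,  2.73115761e-04]), 'wrist_force': array([-1.10684276,  0.12752759,  0.62641633]), 'torque': array([-0.00769822,  0.01381921, -0.01182779]), 'grip_force': 0.0, 'width': 0.9986142578453833} -0.0187
top {'mtx': array([[458.38038391,   0.        , 315.78609359],
       [  0.        , 458.38038391, 249.7443513 ],
       [  0.        ,   0.        ,   1.        ]]), 'R': array([[ 0.00859632, -0.99994242, -0.00642297],
       [-0.99696475, -0.00807333, -0.07743459],
       [ 0.07737828,  0.00706912, -0.99697674]]), 't': array([-0.15039126,  0.53416328,  1.043756  ])} [ 0.45307072 -0.15344856  1.08099721]
side {'mtx': array([[502.05310413,   0.        , 317.57781314],
       [  0.        , 502.05310413, 233.88105189],
       [  0.        ,   0.        ,   1.        ]]), 'R': array([[-0.91026725, -0.41400513, -0.00364392],
       [-0.208286  ,  0.46552645, -0.8601756 ],
       [ 0.35781345, -0.78223071, -0.50998495]]), 't': array([0.43086507, 0.23528966, 0.80485058])} [0.15322354 0.69842563 0.61442215]
```

View pics/top0.png

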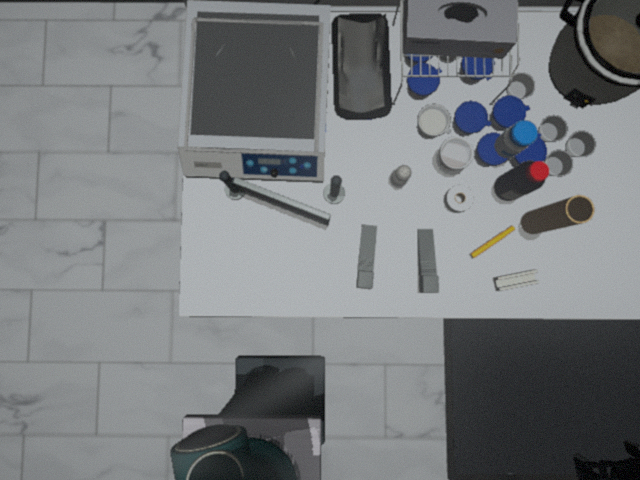

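View pics/side0.png

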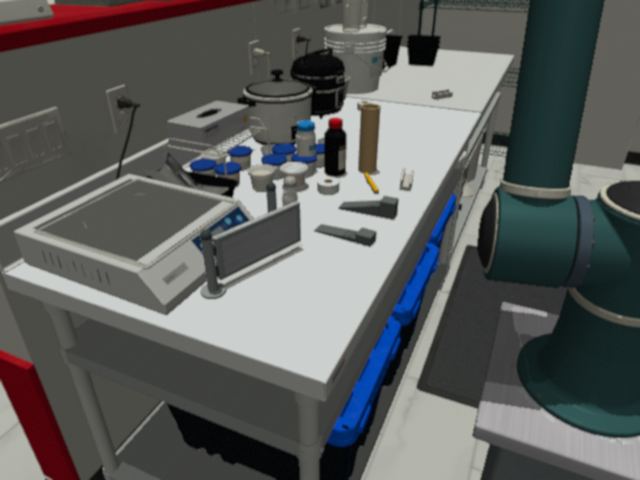

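The top view shows the guard from hinge (228,183) to free end (328,220), the right post at (335,188), and wedges at (367,257) and (428,261) with heels toward the robot. In the side view the heel at (385,207) stands taller, which should be the right-hand wedge; I'll check that numerically.

```bash
python3 - <<'E'
from h import *
im=cv2.imread("pics/top0.png"); ci=optics.camera_info("top"); cs=optics.camera_info("side")
hs=cv2.cvtColor(im,cv2.COLOR_BGR2GRAY)
m=np.zeros_like(hs); m[215:300,345:450]=(hs[215:300,345:450]<150)*255
for c in cv2.findContours(m,0,2)[0]:
    if cv2.contourArea(c)<100: continue
    r=cv2.minAreaRect(c); b=cv2.boxPoints(r); print("box",r,cv2.contourArea(c))
    for z in(0.01,0.046): print(z,[np.round(ray(ci,*p,z)[:2],4).tolist() for p in b])
for n,p,z in(("hinge post top",(228,176),.144),("free end top",(328,217),.118),("hinge end",(238,180),.118),("rpost top",(335,179),.144),("rpost foot",(335,194),0)): print(n,ray(ci,*p,z))
# side heel check
for n,p in(("tallheel",(385,207)),("lowheel",(362,237)),("freeend top",(299,205)),("freeend bot",(300,243))): print(n,ray(cs,*p,0.02))
a=cv2.resize(im[150:310,210:450],None,fx=3,fy=3,interpolation=2)
s=cv2.imread("pics/side0.png"); s=cv2.resize(s[180:300,190:420],(720,376),interpolation=2)
cv2.imwrite("pics/c1.png",a)
E
```

```text
box ((427.130126953125, 260.5137023925781), (63.73408126831055, 20.57848358154297), 87.87889862060547) 1122.5
0.01 [[0.5868, -0.38], [0.589, -0.4282], [0.4401, -0.432], [0.4379, -0.3843]]
0.046 [[0.5823, -0.3724], [0.5844, -0.419], [0.4405, -0.4226], [0.4384, -0.3765]]
box ((366.0736083984375, 256.46954345703125), (16.88555145263672, 64.62107849121094), 4.085616588592529) 974.5
0.01 [[0.4474, -0.2387], [0.5986, -0.2492], [0.5961, -0.2888], [0.445, -0.2779]]
0.046 [[0.4476, -0.2358], [0.5937, -0.246], [0.5913, -0.2843], [0.4452, -0.2737]]
hinge post top [0.67807828 0.03701241 0.144     ]
free end top [ 0.59760086 -0.17189866  0.118     ]
hinge end [0.67580034 0.02071935 0.118     ]
rpost top [ 0.67332335 -0.18540097  0.144     ]
rpost foot [ 0.67081888 -0.19050605  0.        ]
tallheel [ 0.46901123 -0.40583703  0.02      ]
lowheel [ 0.47136014 -0.24219254  0.02      ]
freeend top [ 0.67419091 -0.32637987  0.02      ]
freeend bot [ 0.58975267 -0.16046918  0.02      ]
```

View pics/c1.png

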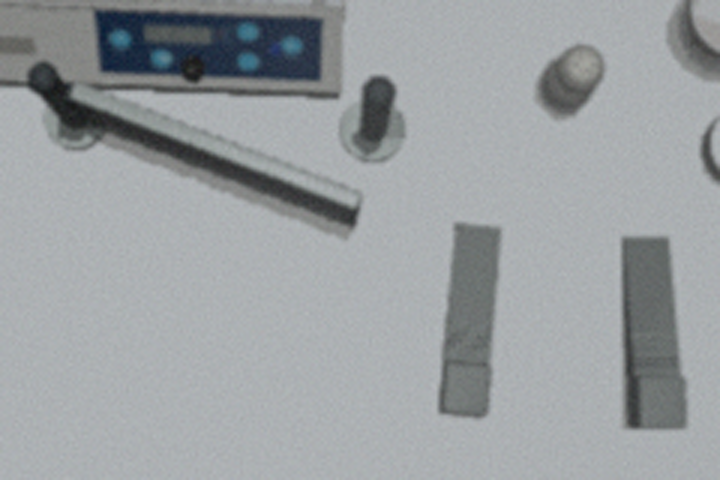

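The crop shows the right wedge with its side face visible and a raised heel block at crop (662,402), so it is the tall one. The guard's free end is at crop (358,200), about 0.39 rad open. I'll shut the guard first.

```bash
cat >> h.py <<'E'
def go(x,y,z,yaw):
    "remaining tool-frame shift (cm) and turn to a tool-down pose, tool x at yaw"
    s=sensors.read_state(); R=Ro.from_rotvec(s["tcp_rot"])
    T=Ro.from_euler("z",yaw)*Ro.from_euler("x",np.pi)
    d=np.array([x,y,z])-s["tool_pos"]; w=(R.inv()*T).as_rotvec()
    print("t",s["time"],"F",np.round(s["wrist_force"],1),"pos",np.round(s["tool_pos"],4),"shift now cm",np.round(R.inv().apply(d)*100,2),"turn",np.round(w,3),"shift after turn",np.round(T.inv().apply(d)*100,2))
E
python3 - <<'E'
from h import *
ci=optics.camera_info("top")
f=lambda u,v,z: np.round(ray(ci,210+(u+.5)/3-.5,150+(v+.5)/3-.5,z),4)
h=f(662,401.5,.046); t=f(645,238,.005); print("heel",h,"tip",t,"yaw",np.arctan2(*(t-h)[1::-1]),np.hypot(*(t-h)[:2]))
print([f(u,v,.046) for u,v in((638,375),(684,375),(640,428),(686,428))])
go(.53,-.13,.23,0)
E
```

```text
heel [ 0.4594 -0.4043  0.046 ] tip [ 0.5877 -0.4023  0.005 ] yaw 0.015587202053503363 0.1283155875176512
[array([ 0.4791, -0.3865,  0.046 ]), array([ 0.4793, -0.421 ,  0.046 ]), array([ 0.4394, -0.3876,  0.046 ]), array([ 0.4397, -0.422 ,  0.046 ])]
t 0.1 F [-0.2 -0.7 -0.1] pos [ 0.1641 -0.654   0.2301] shift now cm [ 48.24 -41.92   0.1 ] turn [-0.002  0.     0.246] shift after turn [ 3.659e+01 -5.240e+01  1.000e-02]
```

Emit:
play_rows(
  commands=[
    [0, 0, 0, 0, 0, 0.123],
    [0, 0, 0, 0, 0, 0.123],
    [2.3, -3.3, 0, 0, 0, 0],
    [2.3, -3.3, 0, 0, 0, 0],
    [2.3, -3.3, 0, 0, 0, 0],
  ],
  grip=1,
  force=60,
)

```text
time: 0.52
tool_pos: [0.2333, -0.5545, 0.2302]
tcp_rot: [-3.14, 0.003, 0.001]
wrist_force: [0.6, 0.6, 0.8]
width: 0.301
grip_force: 0.0
```

Emit:
play_rows(
  commands=[
    [2.3, -3.3, 0, 0, 0, 0],
    [2.3, -3.3, 0, 0, 0, 0],
    [2.3, -3.3, 0, 0, 0, 0],
    [2.3, -3.3, 0, 0, 0, 0],
    [2.3, -3.3, 0, 0, 0, 0],
  ],
)

```text
time: 0.93
tool_pos: [0.3487, -0.3887, 0.2308]
tcp_rot: [-3.141, 0.001, 0.0]
wrist_force: [1.1, -1.1, 1.0]
width: 0.0
grip_force: 0.0
```

Emit:
play_rows(
  commands=[
    [2.3, -3.3, 0, 0, 0, 0],
    [2.3, -3.3, 0, 0, 0, 0],
    [2.3, -3.3, 0, 0, 0, 0],
    [2.3, -3.3, 0, 0, 0, 0],
    [2.3, -3.3, 0, 0, 0, 0],
  ],
)

```text
time: 1.35
tool_pos: [0.4638, -0.2238, 0.231]
tcp_rot: [-3.141, 0.0, 0.0]
wrist_force: [0.4, -0.4, 0.3]
width: 0.003
grip_force: 0.0
```

```bash
python3 -c "
from h import *
go(.53,-.13,.065,0)"
```

```text
t 1.35 F [ 0.4 -0.4  0.3] pos [ 0.4638 -0.2238  0.231 ] shift now cm [ 6.62 -9.38 16.6 ] turn [-0.  0. -0.] shift after turn [ 6.62 -9.38 16.6 ]
```

Emit:
play_rows(
  commands=[
    [2.2, -3.1, 0, 0, 0, 0],
    [2.2, -3.1, 0, 0, 0, 0],
    [2.2, -3.1, 0, 0, 0, 0],
    [0, 0, 3.3, 0, 0, 0],
    [0, 0, 3.3, 0, 0, 0],
  ],
)

```text
time: 1.77
tool_pos: [0.5328, -0.1311, 0.167]
tcp_rot: [3.14, 0.006, 0.01]
wrist_force: [0.2, -1.0, -0.5]
width: -0.001
grip_force: 0.0
```

Emit:
play_rows(
  commands=[
    [0, 0, 3.3, 0, 0, 0],
    [0, 0, 3.3, 0, 0, 0],
    [0, 0, 3.3, 0, 0, 0],
    [1.5, 0, 0, 0, 0, 0],
    [1.5, 0, 0, 0, 0, 0],
  ],
)

```text
time: 2.18
tool_pos: [0.5554, -0.1316, 0.0619]
tcp_rot: [-3.139, 0.001, 0.013]
wrist_force: [0.9, 0.6, -0.2]
width: -0.001
grip_force: 0.0
```

Emit:
play_rows(
  commands=[
    [1, 0, 0, 0, 0, 0],
    [1, 0, 0, 0, 0, 0],
    [1, 0, 0, 0, 0, 0],
    [1, 0, 0, 0, 0, 0],
    [0.5, 0, 0, 0, 0, 0],
  ],
)

```text
time: 2.6
tool_pos: [0.6062, -0.133, 0.067]
tcp_rot: [3.141, -0.0, 0.003]
wrist_force: [-0.1, 0.1, 0.7]
width: -0.002
grip_force: 0.0
```

Emit:
play_rows(
  commands=[
    [0.7, 0, 0, 0, 0, 0],
    [0.7, 0, 0, 0, 0, 0],
    [0.6, 0, 0, 0, 0, 0],
    [0, 0, 0, 0, 0, 0],
  ],
)

```text
time: 2.93
tool_pos: [0.6258, -0.1329, 0.0666]
tcp_rot: [3.141, -0.0, 0.002]
wrist_force: [0.5, -0.4, 0.4]
width: -0.004
grip_force: 0.0
```

Light friction, so little force shows; go on slowly until the stop.

Emit:
play_rows(
  commands=[
    [0.5, 0, 0, 0, 0, 0],
    [0.5, 0, 0, 0, 0, 0],
    [0, 0, 0, 0, 0, 0],
  ],
)

```text
time: 3.18
tool_pos: [0.6353, -0.1329, 0.0664]
tcp_rot: [3.141, -0.0, 0.002]
wrist_force: [0.6, -0.7, 0.1]
width: -0.001
grip_force: 0.0
```

Emit:
play_rows(
  commands=[
    [0.4, 0, 0, 0, 0, 0],
    [0.4, 0, 0, 0, 0, 0],
    [0, 0, 0, 0, 0, 0],
  ],
)

```text
time: 3.43
tool_pos: [0.642, -0.1327, 0.066]
tcp_rot: [-3.141, 0.0, 0.003]
wrist_force: [-1.4, 0.3, 0.7]
width: 0.006
grip_force: 0.0
```

```bash
python3 -c "
from h import *
im=optics.read_camera('top')[:,:,::-1]; cv2.imwrite('pics/g2.png',cv2.resize(im[150:310,210:450],None,fx=3,fy=3,interpolation=2))"
```

```text
(no output)
```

View pics/g2.png

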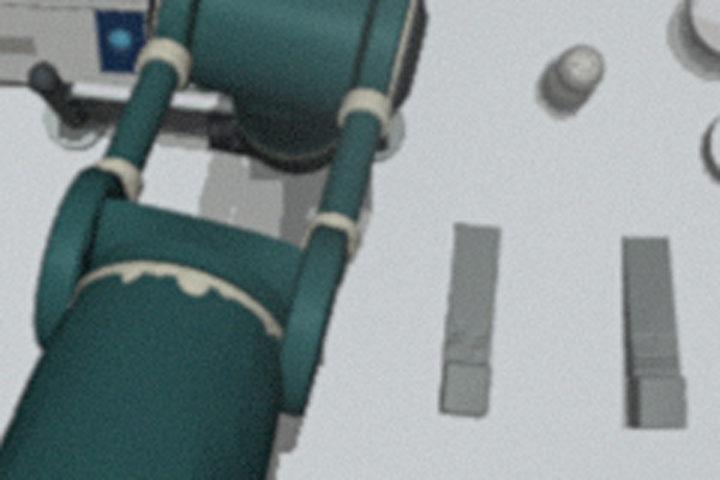

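The view shows the arm over the guard, with its visible part near crop (190,100) almost level. It looks nearly shut, but no stop force has shown yet, so I'll push on.

Emit:
play_rows(
  commands=[
    [0.4, 0, 0, 0, 0, 0],
    [0, 0, 0, 0, 0, 0],
  ],
)

```text
time: 3.65
tool_pos: [0.6419, -0.1325, 0.0645]
tcp_rot: [-3.14, 0.001, 0.016]
wrist_force: [-11.3, -0.3, 1.8]
width: -0.003
grip_force: 0.0
```

Emit:
play_rows(
  commands=[
    [0.4, 0, 0, 0, 0, 0],
    [0, 0, 0, 0, 0, 0],
  ],
)

```text
time: 3.82
tool_pos: [0.6417, -0.1325, 0.0638]
tcp_rot: [-3.139, 0.002, 0.029]
wrist_force: [-21.9, -1.0, 7.8]
width: -0.0
grip_force: 0.0
```

Stop reached (22 N). Back off, rise, then move to the tall wedge.

Emit:
play_rows(
  commands=[
    [-2, 0, 0, 0, 0, 0],
    [-3, 0, 0, 0, 0, 0],
    [-3, 0, 0, 0, 0, 0],
    [-2, 0, -3.5, 0, 0, 0],
    [0, 0, -4, 0, 0, 0],
  ],
  grip=0,
)

```text
time: 4.23
tool_pos: [0.5422, -0.1312, 0.1366]
tcp_rot: [-3.138, 0.001, 0.021]
wrist_force: [0.3, 0.0, -0.6]
width: 0.708
grip_force: 0.0
```

Emit:
play_rows(
  commands=[
    [-1, 2, -3.5, 0, 0, 0],
    [-1, 3.8, 0, 0, 0, 0],
    [-1, 3.8, 0, 0, 0, 0],
    [-1, 3.8, 0, 0, 0, 0],
    [-1, 3.8, 0, 0, 0, 0],
  ],
)

```text
time: 4.65
tool_pos: [0.5004, -0.3065, 0.1775]
tcp_rot: [3.14, 0.001, 0.004]
wrist_force: [0.4, 1.0, -0.8]
width: 1.004
grip_force: 0.0
```

Emit:
play_rows(
  commands=[
    [-1, 3.8, 0, 0, 0, 0],
    [-1, 3.8, 0, 0, 0, 0],
    [0, 0, 0, 0, 0, 0],
    [0, 0, 0, 0, 0, 0],
  ],
)

```text
time: 4.98
tool_pos: [0.4798, -0.383, 0.1764]
tcp_rot: [3.141, -0.006, 0.002]
wrist_force: [0.3, 0.3, 0.0]
width: 0.999
grip_force: 0.0
```

```bash
python3 - <<'E'
from h import *
im=optics.read_camera('top')[:,:,::-1]
cw=optics.camera_info('wrist'); w=optics.read_camera('wrist')[:,:,::-1]
for p in ([.4594,-.4043,.046],[.5877,-.4023,.005]): print(proj(cw,p))
cv2.imwrite('pics/top3.png',im); cv2.imwrite('pics/w3.png',w)
c=cv2.resize(im[150:250,205:365],(640,400),interpolation=2); cv2.imwrite('pics/m3.png',np.hstack([c[:, :400],cv2.resize(w,(400,300))[:, :] if 0 else cv2.copyMakeBorder(cv2.resize(w,(400,300)),0,100,0,0,0)]))
go(.459,-.404,.15,0.015)
E
```

```text
[346.83339647 255.48013819]
[344.43300686  92.58224271]
t 5.0833 F [-0.1  0.1 -0.8] pos [ 0.4804 -0.3804  0.1762] shift now cm [-2.14  2.37  2.61] turn [-0.001 -0.    -0.016] shift after turn [-2.17  2.33  2.62]
```

View pics/m3.png

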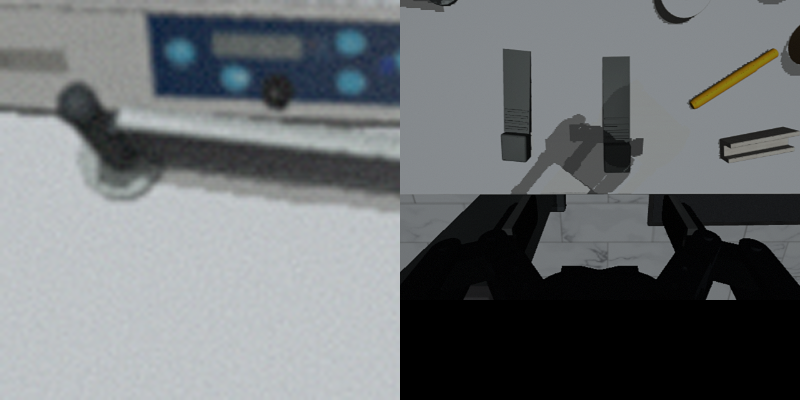

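The left part shows the guard shut with a small constant tilt, its front top edge running from crop (115,128) to (400,158). In the wrist view the tall wedge's heel is at wrist px (347,248) and tip at (346,91), matching the prediction. Now I'll fit the guard line and descend.

```bash
python3 - <<'E'
from h import *
ci=optics.camera_info("top"); g=cv2.GaussianBlur(cv2.imread("pics/top3.png",0),(3,3),0).astype(float)
P=[]
for u in range(242,322,2):
    c=g[172:210,u]; d=np.diff(c); 
    j=np.argmin(d[6:22])+6  # light top strip -> dark front face
    P.append(ray(ci,u,172+j+.5,.118)[:2])
P=np.array(P); k=np.polyfit(P[:,1],P[:,0],1)
r=P[:,0]-np.polyval(k,P[:,1]); ok=abs(r)<.004; k=np.polyfit(P[ok,1],P[ok,0],1)
print(ok.sum(),len(P),"slope",k[0],"face x at y=-.09,-.13:",np.polyval(k,[-.09,-.13]), P[::8])
E
```

```text
40 40 slope 0.11000972324244095 face x at y=-.09,-.13: [0.66012362 0.65572323] [[ 0.67044728  0.01205709]
 [ 0.66852744 -0.02215084]
 [ 0.66444731 -0.05636532]
 [ 0.66037182 -0.09054081]
 [ 0.65630098 -0.12467736]]
```

Emit:
play_rows(
  commands=[
    [-2.1, 2.3, 2, 0, 0, -0.015],
    [0, 0, 3, 0, 0, 0],
    [0, 0, 3, 0, 0, 0],
    [0, 0, 0, 0, 0, 0],
  ],
)

```text
time: 5.42
tool_pos: [0.4561, -0.3988, 0.0898]
tcp_rot: [-3.133, -0.026, 0.013]
wrist_force: [-1.2, 1.6, -1.0]
width: 1.001
grip_force: 0.0
```

```bash
python3 -c "
from h import *
go(.459,-.404,.012,0.015)"
```

```text
t 5.4167 F [-1.2  1.6 -1. ] pos [ 0.4561 -0.3988  0.0898] shift now cm [0.34 0.59 7.78] turn [-0.008  0.008  0.001] shift after turn [0.28 0.53 7.78]
```

Emit:
play_rows(
  commands=[
    [0.3, 0.5, 2, 0, 0, 0],
    [0, 0, 2, 0, 0, 0],
    [0, 0, 2, 0, 0, 0],
    [0, 0, 1.7, 0, 0, 0],
    [0, 0, 0, 0, 0, 0],
  ],
)

```text
time: 5.83
tool_pos: [0.4614, -0.4055, 0.0168]
tcp_rot: [-3.137, -0.027, 0.006]
wrist_force: [-0.2, 1.4, -0.8]
width: 0.999
grip_force: 0.0
```

Emit:
play_rows(
  commands=[
    [0, 0, 0, 0, 0, 0],
    [0, 0, 0, 0, 0, 0],
    [0, 0, 0, 0, 0, 0],
    [0, 0, 0, 0, 0, 0],
    [0, 0, 0, 0, 0, 0],
  ],
  grip=1,
  force=60,
)

```text
time: 6.25
tool_pos: [0.4638, -0.4098, 0.0216]
tcp_rot: [3.139, 0.024, 0.004]
wrist_force: [0.2, -1.4, 1.3]
width: 0.411
grip_force: 60.1
```

```bash
python3 -c "
from h import *
print(sensors.read_state()['width'])
go(.50,-.09,.05,-0.11)"
```

```text
0.4106236514141458
t 6.25 F [ 0.2 -1.4  1.3] pos [ 0.4638 -0.4098  0.0216] shift now cm [  4.11 -31.92  -2.91] turn [ 0.002 -0.003  0.125] shift after turn [  0.09 -32.19  -2.84]
```

Emit:
play_rows(
  commands=[
    [0, 0, 0, 0, 0, 0],
    [0, 0, 0, 0, 0, 0],
    [0, 0, 0, 0, 0, 0],
  ],
)

```text
time: 6.5
tool_pos: [0.4638, -0.4099, 0.0216]
tcp_rot: [3.139, 0.023, 0.005]
wrist_force: [0.5, 1.0, 6.1]
width: 0.41
grip_force: 61.0
```

The grip is 8 mm higher than planned, so I'll re-grip lower.

Emit:
play_rows(
  commands=[
    [0, 0, 0, 0, 0, 0],
    [0, 0, 0, 0, 0, 0],
    [0, 0, 0.4, 0, 0, 0],
    [0, 0, 0.4, 0, 0, 0],
    [0, 0, 0, 0, 0, 0],
  ],
  grip=0.2,
)

```text
time: 6.92
tool_pos: [0.4614, -0.4079, 0.0098]
tcp_rot: [-3.14, -0.023, 0.003]
wrist_force: [-1.1, 0.0, -0.1]
width: 0.8
grip_force: 0.0
```

Emit:
play_rows(
  commands=[
    [0, 0, 0, 0, 0, 0],
    [0, 0, 0, 0, 0, 0],
    [0, 0, 0, 0, 0, 0],
    [0, 0, 0, 0, 0, 0],
    [0, 0, 0, 0, 0, 0],
  ],
  grip=1,
  force=60,
)

```text
time: 7.33
tool_pos: [0.4624, -0.4087, 0.0113]
tcp_rot: [3.141, 0.023, 0.0]
wrist_force: [0.8, -0.6, -0.2]
width: 0.413
grip_force: 60.0
```

Emit:
play_rows(
  commands=[
    [0, 0, -2, 0, 0, 0],
    [0, 0, -2, 0, 0, 0],
    [0, 0, -2, 0, 0, 0],
    [0, 0, 0, 0, 0, 0],
    [0, 0, 0, 0, 0, 0],
  ],
)

```text
time: 7.75
tool_pos: [0.4632, -0.4096, 0.0725]
tcp_rot: [3.139, 0.023, 0.004]
wrist_force: [-0.1, -0.9, -1.9]
width: 0.417
grip_force: 59.9
```

```bash
python3 -c "
from h import *
print(sensors.read_state()['width'])
go(.48,-.08,.08,-0.11)"
```

```text
0.41664347768356785
t 7.75 F [-0.1 -0.9 -1.9] pos [ 0.4632 -0.4096  0.0725] shift now cm [  2.16 -32.93  -0.82] turn [ 0.002 -0.002  0.125] shift after turn [ -1.95 -32.94  -0.75]
```

Emit:
play_rows(
  commands=[
    [0, 0, 0, 0, 0, 0.062],
    [0, 0, 0, 0, 0, 0.062],
    [-0.3, -3.7, -0.2, 0, 0, 0],
    [-0.3, -3.7, -0.2, 0, 0, 0],
    [-0.3, -3.7, -0.2, 0, 0, 0],
  ],
)

```text
time: 8.17
tool_pos: [0.4639, -0.2957, 0.075]
tcp_rot: [-3.135, 0.174, 0.005]
wrist_force: [0.3, 0.4, -1.4]
width: 0.416
grip_force: 60.2
```

Emit:
play_rows(
  commands=[
    [-0.3, -3.7, 0, 0, 0, 0],
    [-0.2, -3.7, 0, 0, 0, 0],
    [-0.2, -3.7, 0, 0, 0, 0],
    [-0.2, -3.7, 0, 0, 0, 0],
    [-0.2, -3.7, 0, 0, 0, 0],
  ],
)

```text
time: 8.58
tool_pos: [0.473, -0.1102, 0.0755]
tcp_rot: [-3.136, 0.172, 0.005]
wrist_force: [0.3, 0.4, -0.5]
width: 0.414
grip_force: 60.2
```

Emit:
play_rows(
  commands=[
    [0, -3, 0, 0, 0, 0],
    [0, 0, 0, 0, 0, 0],
    [0, 0, 0, 0, 0, 0],
  ],
)

```text
time: 8.83
tool_pos: [0.4767, -0.0808, 0.0756]
tcp_rot: [-3.137, 0.166, 0.004]
wrist_force: [-0.4, 0.1, -1.5]
width: 0.415
grip_force: 60.3
```

```bash
python3 -c "
from h import *
print(sensors.read_state()['width'])
go(.48,-.08,.0125,-0.11)"
```

```text
0.4147964225344264
t 8.8333 F [-0.4  0.1 -1.5] pos [ 0.4767 -0.0808  0.0756] shift now cm [ 0.34 -0.11  6.31] turn [-0.     0.003  0.004] shift after turn [ 0.32 -0.11  6.31]
```

Emit:
play_rows(
  commands=[
    [0, 0, 2, 0, 0, 0],
    [0, 0, 2, 0, 0, 0],
    [0, 0, 1.6, 0, 0, 0],
    [0, 0, 0.5, 0, 0, 0],
    [0, 0, 0, 0, 0, 0],
  ],
)

```text
time: 9.25
tool_pos: [0.4757, -0.083, 0.014]
tcp_rot: [-3.136, 0.174, 0.008]
wrist_force: [-0.4, -0.7, -0.9]
width: 0.415
grip_force: 60.3
```

Emit:
play_rows(
  commands=[
    [0, 0, 0.2, 0, 0, 0],
    [0, 0, 0, 0, 0, 0],
    [0, 0, 0, 0, 0, 0],
  ],
)

```text
time: 9.5
tool_pos: [0.4789, -0.083, 0.0152]
tcp_rot: [3.137, -0.172, 0.003]
wrist_force: [-0.1, -0.5, -0.9]
width: 0.414
grip_force: 60.3
```

```bash
python3 -c "
from h import *
im=optics.read_camera('side')[:,:,::-1]; cv2.imwrite('pics/s4.png',cv2.resize(im[150:310,180:420],None,fx=3,fy=3,interpolation=2))
go(.583,-.091,.0115,-0.11)"
```

```text
t 9.55 F [-0.3 -0.  -0.9] pos [ 0.479  -0.0829  0.0153] shift now cm [10.43 -0.33  0.4 ] turn [ 0.    -0.002  0.001] shift after turn [10.43 -0.34  0.38]
```

View pics/s4.png

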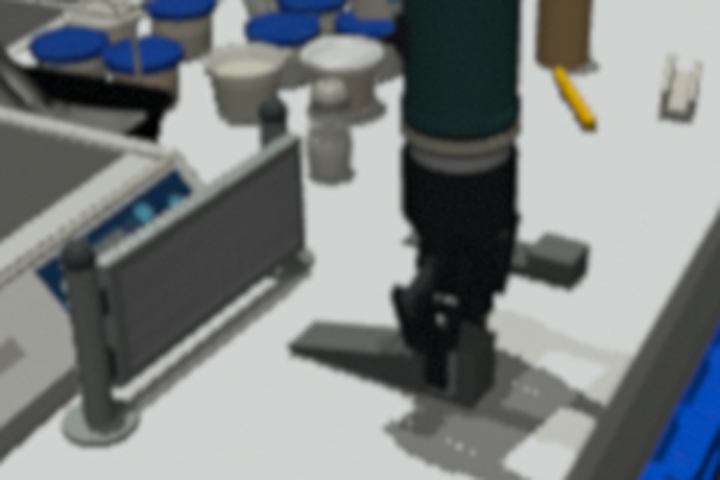

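The side view shows the wedge held level with its tip at crop (293,345), pointing at the shut guard and barely off the table. I'll lower it to contact, then push in.

Emit:
play_rows(
  commands=[
    [0, 0, 0.2, 0, 0, 0],
    [0, 0, 0.2, 0, 0, 0],
    [0, 0, 0, 0, 0, 0],
  ],
)

```text
time: 9.8
tool_pos: [0.4789, -0.0827, 0.0113]
tcp_rot: [3.137, -0.171, 0.003]
wrist_force: [-1.1, -0.9, 3.1]
width: 0.412
grip_force: 60.8
```

Emit:
play_rows(
  commands=[
    [1.5, 0, 0, 0, 0, 0],
    [2, 0, 0, 0, 0, 0],
    [2, 0, 0, 0, 0, 0],
    [1, 0, 0, 0, 0, 0],
    [0, 0, 0, 0, 0, 0],
  ],
)

```text
time: 10.22
tool_pos: [0.5459, -0.09, 0.0112]
tcp_rot: [3.136, -0.171, 0.007]
wrist_force: [6.3, -0.9, 9.3]
width: 0.412
grip_force: 61.8
```

Emit:
play_rows(
  commands=[
    [1, 0, 0, 0, 0, 0],
    [1, 0, 0, 0, 0, 0],
    [0.5, 0, 0, 0, 0, 0],
    [0, 0, 0, 0, 0, 0],
  ],
)

```text
time: 10.55
tool_pos: [0.5671, -0.0922, 0.011]
tcp_rot: [3.137, -0.171, -0.002]
wrist_force: [-2.4, -0.0, 7.7]
width: 0.413
grip_force: 61.4
```

Emit:
play_rows(
  commands=[
    [0.5, 0, 0, 0, 0, 0],
    [0.5, 0, 0, 0, 0, 0],
    [0, 0, 0, 0, 0, 0],
  ],
)

```text
time: 10.8
tool_pos: [0.5761, -0.0932, 0.011]
tcp_rot: [-3.137, 0.171, 0.004]
wrist_force: [-2.8, 1.5, 8.2]
width: 0.414
grip_force: 61.6
```

Emit:
play_rows(
  commands=[
    [0.3, 0, 0, 0, 0, 0],
    [0, 0, 0, 0, 0, 0],
    [0, 0, 0, 0, 0, 0],
  ],
)

```text
time: 11.05
tool_pos: [0.578, -0.0934, 0.011]
tcp_rot: [-3.137, 0.171, 0.007]
wrist_force: [-7.0, 0.6, 11.5]
width: 0.409
grip_force: 61.8
```

Emit:
play_rows(
  commands=[
    [0.3, 0, 0, 0, 0, 0],
    [0, 0, 0, 0, 0, 0],
    [0, 0, 0, 0, 0, 0],
  ],
)

```text
time: 11.3
tool_pos: [0.5809, -0.0937, 0.011]
tcp_rot: [-3.137, 0.171, 0.007]
wrist_force: [-7.0, 1.9, 11.6]
width: 0.416
grip_force: 61.8
```

Emit:
play_rows(
  commands=[
    [0.3, 0, 0, 0, 0, 0],
    [0, 0, 0, 0, 0, 0],
    [0, 0, 0, 0, 0, 0],
  ],
)

```text
time: 11.55
tool_pos: [0.5839, -0.094, 0.011]
tcp_rot: [-3.137, 0.171, 0.007]
wrist_force: [-5.8, 1.0, 11.3]
width: 0.409
grip_force: 61.7
```

Emit:
play_rows(
  commands=[
    [0.3, 0, 0, 0, 0, 0],
    [0, 0, 0, 0, 0, 0],
    [0, 0, 0, 0, 0, 0],
  ],
)

```text
time: 11.8
tool_pos: [0.587, -0.0943, 0.011]
tcp_rot: [-3.137, 0.171, 0.007]
wrist_force: [-6.3, 1.1, 10.6]
width: 0.411
grip_force: 61.8
```

Emit:
play_rows(
  commands=[
    [0.3, 0, 0, 0, 0, 0],
    [0, 0, 0, 0, 0, 0],
    [0, 0, 0, 0, 0, 0],
  ],
)

```text
time: 12.05
tool_pos: [0.588, -0.0944, 0.011]
tcp_rot: [-3.136, 0.171, 0.013]
wrist_force: [-13.2, 0.9, 16.4]
width: 0.41
grip_force: 62.4
```

Emit:
play_rows(
  commands=[
    [0.3, 0, 0, 0, 0, 0],
    [0, 0, 0, 0, 0, 0],
    [0, 0, 0, 0, 0, 0],
  ],
)

```text
time: 12.3
tool_pos: [0.5882, -0.0944, 0.0109]
tcp_rot: [-3.136, 0.17, 0.022]
wrist_force: [-20.4, 1.6, 24.4]
width: 0.413
grip_force: 63.5
```

Tight. One more small push, then let go.

Emit:
play_rows(
  commands=[
    [0.2, 0, 0, 0, 0, 0],
    [0, 0, 0, 0, 0, 0],
    [0, 0, 0, 0, 0, 0],
  ],
)

```text
time: 12.55
tool_pos: [0.5881, -0.0944, 0.0109]
tcp_rot: [-3.136, 0.17, 0.028]
wrist_force: [-26.0, 2.3, 30.0]
width: 0.417
grip_force: 64.0
```

Emit:
play_rows(
  commands=[
    [0, 0, 0, 0, 0, 0],
    [0, 0, 0, 0, 0, 0],
    [0, 0, 0, 0, 0, 0],
    [0, 0, 0, 0, 0, 0],
    [0, 0, 0, 0, 0, 0],
  ],
  grip=0,
)

```text
time: 12.97
tool_pos: [0.5973, -0.0955, 0.01]
tcp_rot: [-3.137, 0.171, 0.0]
wrist_force: [-0.5, -0.6, 0.0]
width: 1.002
grip_force: 0.0
```

```bash
python3 -c "
from h import *
print(sensors.read_state()['width'])
go(.583,-.094,.15,-0.11)"
```

```text
1.0021639923734544
t 12.9667 F [-0.5 -0.6  0. ] pos [ 0.5973 -0.0955  0.01  ] shift now cm [ -1.44   0.   -14.  ] turn [-0.     0.     0.001] shift after turn [-1.43e+00  1.00e-02 -1.40e+01]
```

Emit:
play_rows(
  commands=[
    [-1, 0, 0, 0, 0, 0],
    [0, 0, -2, 0, 0, 0],
    [0, 0, -3, 0, 0, 0],
    [0, 0, -4, 0, 0, 0],
    [0, 0, -4, 0, 0, 0],
  ],
)

```text
time: 13.38
tool_pos: [0.5852, -0.0941, 0.1398]
tcp_rot: [-3.136, 0.171, 0.007]
wrist_force: [0.1, -0.1, 0.6]
width: 0.997
grip_force: 0.0
```

Emit:
play_rows(
  commands=[
    [-4, 0, -2, 0, 0, 0],
    [-4, 0, 0, 0, 0, 0],
    [-4, 0, 0, 0, 0, 0],
    [-3, 0, 0, 0, 0, 0],
    [0, 0, 0, 0, 0, 0],
  ],
)

```text
time: 13.8
tool_pos: [0.4338, -0.0771, 0.1569]
tcp_rot: [-3.136, 0.172, 0.01]
wrist_force: [-0.0, 0.3, -1.1]
width: 1.0
grip_force: 0.0
```

```bash
python3 -c "
from h import *
a=optics.read_camera('side')[:,:,::-1][150:310,180:420]; b=optics.read_camera('top')[:,:,::-1][150:310,205:365]
cv2.imwrite('pics/f5.png',np.hstack([cv2.resize(a,(480,320),interpolation=2),cv2.resize(b,(320,320),interpolation=2)]))"
```

```text
(no output)
```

View pics/f5.png

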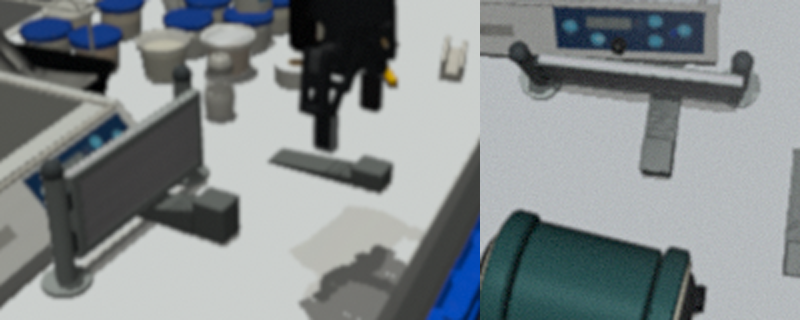

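The guard is shut against the right post. The wedge lies flat under it with its heel near side-crop (212,215) and top-crop (657,160), and the low wedge is untouched. To be sure it is tight, I'll press the heel from behind with shut fingers.

```bash
python3 -c "
from h import *
print(ray(optics.camera_info('top'),293.5,230,.046))
go(.525,-.0875,.02,-0.11)"
```

```text
[ 0.5780042  -0.09506479  0.046     ]
t 13.9 F [ 0.7 -1.6  0.8] pos [ 0.4397 -0.0782  0.1587] shift now cm [ 8.580e+00 -1.000e-02  1.387e+01] turn [ 0.    -0.     0.001] shift after turn [ 8.580e+00 -1.000e-02  1.387e+01]
```

Emit:
play_rows(
  commands=[
    [2.5, 0, 0, 0, 0, 0],
    [2.5, 0, 2, 0, 0, 0],
    [2, 0, 4, 0, 0, 0],
    [0, 0, 4, 0, 0, 0],
    [0, 0, 0, 0, 0, 0],
  ],
  grip=1,
)

```text
time: 14.32
tool_pos: [0.5054, -0.0849, 0.0541]
tcp_rot: [-3.135, 0.171, 0.019]
wrist_force: [-1.9, 0.7, -1.0]
width: 0.305
grip_force: 0.0
```

Emit:
play_rows(
  commands=[
    [0, 0, 3.5, 0, 0, 0],
    [0, 0, 0, 0, 0, 0],
    [1, 0, 0, 0, 0, 0],
    [1, 0, 0, 0, 0, 0],
    [0, 0, 0, 0, 0, 0],
  ],
)

```text
time: 14.73
tool_pos: [0.5345, -0.0891, 0.03]
tcp_rot: [3.136, -0.171, 0.012]
wrist_force: [0.8, 0.1, 0.2]
width: 0.002
grip_force: 0.0
```

Emit:
play_rows(
  commands=[
    [0.5, 0, 0, 0, 0, 0],
    [0, 0, 0, 0, 0, 0],
    [0, 0, 0, 0, 0, 0],
  ],
)

```text
time: 14.98
tool_pos: [0.5352, -0.0889, 0.028]
tcp_rot: [3.137, -0.171, 0.003]
wrist_force: [-0.6, 0.4, 0.3]
width: 0.003
grip_force: 0.0
```

Emit:
play_rows(
  commands=[
    [0.5, 0, 0, 0, 0, 0],
    [0, 0, 0, 0, 0, 0],
    [0, 0, 0, 0, 0, 0],
  ],
)

```text
time: 15.23
tool_pos: [0.5392, -0.0892, 0.0268]
tcp_rot: [3.137, -0.171, 0.001]
wrist_force: [0.5, -0.7, -0.1]
width: -0.0
grip_force: 0.0
```

Emit:
play_rows(
  commands=[
    [0.4, 0, 0.6, 0, 0, 0],
    [0, 0, 0, 0, 0, 0],
    [0, 0, 0, 0, 0, 0],
  ],
)

```text
time: 15.48
tool_pos: [0.5425, -0.0895, 0.0199]
tcp_rot: [-3.137, 0.171, 0.002]
wrist_force: [0.2, -0.1, -0.1]
width: 0.002
grip_force: 0.0
```

Emit:
play_rows(
  commands=[
    [0.4, 0, 0, 0, 0, 0],
    [0, 0, 0, 0, 0, 0],
    [0, 0, 0, 0, 0, 0],
  ],
)

```text
time: 15.73
tool_pos: [0.5474, -0.0901, 0.0207]
tcp_rot: [3.137, -0.171, 0.001]
wrist_force: [0.9, 0.1, -0.0]
width: -0.002
grip_force: 0.0
```

Emit:
play_rows(
  commands=[
    [0.4, 0, 0, 0, 0, 0],
    [0, 0, 0, 0, 0, 0],
    [0, 0, 0, 0, 0, 0],
  ],
)

```text
time: 15.98
tool_pos: [0.5514, -0.0905, 0.0208]
tcp_rot: [3.137, -0.171, 0.001]
wrist_force: [-0.5, -0.9, 0.5]
width: 0.002
grip_force: 0.0
```

Emit:
play_rows(
  commands=[
    [0.3, 0, 0, 0, 0, 0],
    [0, 0, 0, 0, 0, 0],
    [0, 0, 0, 0, 0, 0],
  ],
)

```text
time: 16.23
tool_pos: [0.5541, -0.0908, 0.0207]
tcp_rot: [3.137, -0.171, 0.0]
wrist_force: [0.1, 0.8, 0.5]
width: 0.003
grip_force: 0.0
```

Emit:
play_rows(
  commands=[
    [0.3, 0, 0, 0, 0, 0],
    [0, 0, 0, 0, 0, 0],
    [0, 0, 0, 0, 0, 0],
  ],
)

```text
time: 16.48
tool_pos: [0.5557, -0.0909, 0.0203]
tcp_rot: [-3.137, 0.171, 0.004]
wrist_force: [-4.6, 0.1, 3.8]
width: -0.001
grip_force: 2.5
```

Contact, and firm at once (the wedge has not slipped back). Bring it up to about 18 N.

Emit:
play_rows(
  commands=[
    [0.3, 0, 0, 0, 0, 0],
    [0, 0, 0, 0, 0, 0],
    [0, 0, 0, 0, 0, 0],
  ],
)

```text
time: 16.73
tool_pos: [0.5556, -0.0908, 0.0198]
tcp_rot: [-3.136, 0.171, 0.014]
wrist_force: [-11.7, 0.8, 9.7]
width: 0.0
grip_force: 6.2
```

Emit:
play_rows(
  commands=[
    [0.3, 0, 0, 0, 0, 0],
    [0, 0, 0, 0, 0, 0],
    [0, 0, 0, 0, 0, 0],
  ],
)

```text
time: 16.98
tool_pos: [0.5556, -0.0907, 0.0192]
tcp_rot: [-3.135, 0.171, 0.024]
wrist_force: [-19.0, 1.3, 13.9]
width: -0.002
grip_force: 9.6
```

It takes 19 N without moving, so it is tight. Back off and rise.

Emit:
play_rows(
  commands=[
    [-1.5, 0, 0, 0, 0, 0],
    [-3, 0, 0, 0, 0, 0],
    [-2, 0, -3, 0, 0, 0],
    [0, 0, -4, 0, 0, 0],
    [0, 0, -4, 0, 0, 0],
  ],
)

```text
time: 17.4
tool_pos: [0.4956, -0.0842, 0.13]
tcp_rot: [-3.136, 0.172, 0.005]
wrist_force: [1.2, -1.1, 0.1]
width: 0.0
grip_force: 0.0
```

Emit:
play_rows(
  commands=[
    [0, 0, -3, 0, 0, 0],
    [0, 0, 0, 0, 0, 0],
    [0, 0, 0, 0, 0, 0],
    [0, 0, 0, 0, 0, 0],
  ],
)

```text
time: 17.73
tool_pos: [0.4984, -0.0847, 0.1605]
tcp_rot: [3.137, -0.171, 0.001]
wrist_force: [-0.1, -1.3, -0.2]
width: -0.004
grip_force: 0.0
```

```bash
python3 -c "
from h import *
a=optics.read_camera('side')[:,:,::-1][150:310,180:420]; b=optics.read_camera('top')[:,:,::-1][150:310,205:365]
cv2.imwrite('pics/f6.png',np.hstack([cv2.resize(a,(480,320),interpolation=2),cv2.resize(b,(320,320),interpolation=2)]))"
```

```text
(no output)
```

View pics/f6.png

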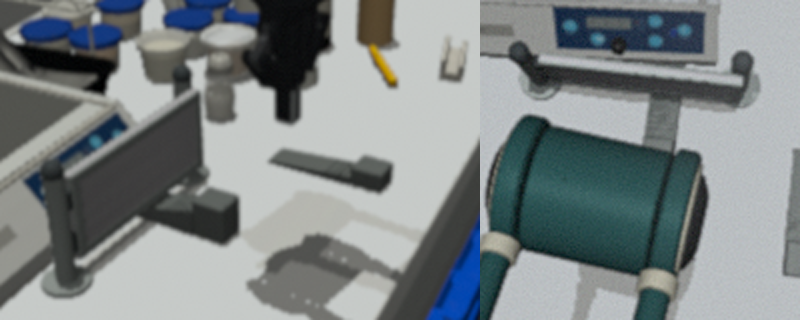

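The picture is unchanged: guard shut, wedge flat under it with its heel at side-crop (212,215), and the robot clear of everything. Handing in.

```bash
python3 -c "
from h import *
print(order.finish_job())"
```

```text
the job is handed in; nothing more can be done
None
```

The guard is shut and the tall wedge is jammed flat under its lower edge (it took a 19 N push without moving); the low wedge was left alone and the job is handed in, though no verdict came back.

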